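# Get the sample jar out from behind the reagent bottles and weigh it

### The job

The sample jar to be weighed is boxed in by three tall bottles in the grey reagent caddy: first move all three bottles into the steel tray, standing upright, then lift the jar out and put it in the middle of the balance's pan. Once it stands there, put each bottle back in the caddy, upright and centred on the mat of its own cap colour, and leave the jar on the pan. Set everything down gently, never drop it, and leave the little dropper bottle in the caddy where it stands.

Things in the scene. Friction and masses are not known exactly. Their poses are not given: they have to be found in the camera images.
- bottle_red: reagent bottle: dark brown bottle with a red screw cap, upright, rigid, closed, 151 mm tall, 150 to 290 g. Round body 52 mm across up to 105 mm, sloping shoulder to 117 mm, neck 27 mm across to 123 mm, then the cap, 32 mm across, from 123 to 151 mm: the place to grip from above. Origin: centre of the underside; z up. It starts on the mat of its own cap colour in the grey caddy.
- bottle_blue: reagent bottle: white bottle with a blue screw cap, upright, rigid, closed, 151 mm tall, 150 to 290 g. Round body 52 mm across up to 105 mm, sloping shoulder to 117 mm, neck 27 mm across to 123 mm, then the cap, 32 mm across, from 123 to 151 mm: the place to grip from above. Origin: centre of the underside; z up. It starts on the mat of its own cap colour in the grey caddy.
- bottle_yellow: reagent bottle: grey bottle with a yellow screw cap, upright, rigid, closed, 151 mm tall, 150 to 290 g. Round body 52 mm across up to 105 mm, sloping shoulder to 117 mm, neck 27 mm across to 123 mm, then the cap, 32 mm across, from 123 to 151 mm: the place to grip from above. Origin: centre of the underside; z up. It starts on the mat of its own cap colour in the grey caddy.
- mat_red: red square place mat, 58 x 58 mm, 2 mm thick, fixed on the floor (4 mm above the bench) of the grey caddy; the place of the bottle with the red cap. Origin: centre of its underside; its top is 6 mm above the bench. The caddy is a fixed open tray of 132 x 200 mm outside with 4 mm walls that rise 24 mm above the bench; mats lie left, right and robot-side of the jar, 62 mm off.
- mat_blue: blue square place mat, 58 x 58 mm, 2 mm thick, fixed on the floor (4 mm above the bench) of the grey caddy; the place of the bottle with the blue cap. Origin: centre of its underside; its top is 6 mm above the bench. The caddy is a fixed open tray of 132 x 200 mm outside with 4 mm walls that rise 24 mm above the bench; mats lie left, right and robot-side of the jar, 62 mm off.
- mat_yellow: yellow square place mat, 58 x 58 mm, 2 mm thick, fixed on the floor (4 mm above the bench) of the grey caddy; the place of the bottle with the yellow cap. Origin: centre of its underside; its top is 6 mm above the bench. The caddy is a fixed open tray of 132 x 200 mm outside with 4 mm walls that rise 24 mm above the bench; mats lie left, right and robot-side of the jar, 62 mm off.
- jar: the sample jar: squat white screw jar with a black lid (green dot on top), 45 mm across, 44 mm tall, 75 to 145 g, standing on the caddy's floor in the middle of the three much taller bottles. Origin: centre of the underside; z up.
- tray: shallow stainless-steel tray on the bench at one side of the caddy (left or right), fixed, 274 x 124 mm outside (long side along its x), walls 3 mm thick and 18 mm high with a 6 mm turned-out rim, floor 3 mm above the bench; room for the three bottles in a row along x, 82 mm apart. Origin: centre of its underside, at bench height.
- balance: top-loading laboratory balance on the other side of the caddy, fixed, cream housing 184 mm wide and 58 mm high with a round steel weighing pan 124 mm across, which does not move. Origin: at bench height right under the pan's centre; the pan's top is 75 mm above the origin. The low display end reaches 174 mm from the origin along -x (towards the robot), the back end 74 mm along +x.
- dropper: bystander: small amber dropper bottle, 29 mm across, 65 mm tall with its black teat, loose on the caddy's floor in the corner on the robot's side and +y (the other near corner holds a small green-lidded box of cover slips, 24 mm tall). Origin: centre of the underside.

How it is judged:
By the outcome, as a careful person would: the job done as asked, in the order asked, and still so for the second after the job is handed in, with the robot touching nothing.
It also fails if it takes over 144 s, if anything falls off the work surface, if the arm or the gripper's body presses on something with over 40 N, if the wrist force passes 120 N, or if a joint passes its speed limit or range.

### The arm

A 6-joint arm with a two-finger parallel gripper is mounted at the origin on the work surface. World frame = base frame: x ahead of the robot, y to its left, z up, the work surface at z = 0. Lengths are in m, angles in rad, forces in N, time in s.
With the tool pointing down it reaches from about 0.375 to 0.975 m from the base axis. Payload 3.8 kg.
Tool frame: the origin (TCP) lies midway between the tips of the shut fingers; the grasp point (between the pads) lies 19 mm behind it; z points along the fingers, y is the direction in which the jaws open and shut (so a half turn about z gives the same grasp; the last joint's range is limited). The gripper opens to 85 mm and grips with 20 to 120 N. Pads are 22 mm wide; open, the fingers measure 114 mm over their backs; the gripper's body (76 mm by 85 mm) begins 54 mm behind the grasp point. The pads swing forward as they close: fully open they stand 13 mm farther back than shut.
Start: joints at [-1.29, 0.264, 1.604, -0, 1.274, -0.037], TCP at [0.211, -0.641, 0.231] pointing down, gripper open.
Joint ranges: [-2.63, 2.63], [-0.94, 2.18], [0.31, 2.57], [-1.31, 4.45], [0, 2.66], [-2.55, 2.55]. Speed limits (rad/s): [2.57, 2.57, 3.14, 3.14, 3.14, 3.14].

### API

Orientations are given as a rotation vector (axis times angle).
In Python, from workcell import bot gives the robot as it stands. The module is installed in compiled form; this text tells all that it offers.
- The arm moves only by the tool play_rows, never from a script. Its argument "series" is a list of rows, each an object with "translation": the shift along the tool's x, y, z in m, a list of three; "spin": the turn about the tool's z in units of 5 degrees (1.0 is 5 degrees). In form: [{"translation": [dx, dy, dz], "spin": spin}, ...]. A call has 1 to 5 rows; each row shifts and turns the commanded pose from where the row before left it, along the tool's axes as they then stand; what a row does not reach is not made up. A row lasts 1/10 s, in which the tool goes at most 50 mm and 8.59 degrees, less where a joint would pass 70% of its speed; a pose out of reach is approached as far as the arm can. A call is refused whole if a number of a shift passes 0.05 or a number of a turn 1, either way. A call with a gripper value outside its range is refused whole. "jaw" is the gripper's target within -1 to 1 (fully open at 1, half-way at 0, shut at -1), set as the call begins (left out, the last holds). The fingers move at their own pace and stop on an object; "force" is the grip in N (left out, the last holds). Time passes only in rows, so rows that do not move let the fingers close. It gives the time, the measured TCP pose, the force and the opening at its end, in the units of the state.
- bot.read_state(): the state, without advancing time (a new reading comes with each control period).
- bot.read_camera(name): name is "side" or "top"; returns the picture (420x560x3 uint8, blue, green, red); there is no depth.
- bot.get_calibration(name): a dict with "fov_y" (degrees; the focal length in pixels is half the picture's height over the tangent of half this angle, whatever the lens; pixels are square), "cx", "cy" (the principal point, pixels), "k1" (the pictures are not rectified: a ray, as slopes to the right and down, at radius r is drawn at 1 + k1 r^2 times it, then the intrinsics apply), "R" (3x3) and "t" (3): a world point X has camera coordinates R X + t. Camera axes: x right, y down, z forward; pixel columns grow to the right and rows downward; lengths in m; the calibration is good to about 2 mm. A picture is of the moment at which its call begins. get_calibration takes no time and is no camera call.
- bot.finish_job(): hands the job in, once; it reports no verdict.
The state is a dict: "time": time; "q": joint angles; "joint_vel": joint speeds; "joint_torque": joint torques, N m; "tool_pos": TCP position; "tcp_rot": TCP orientation; "wrist_force": force on the tool from outside, world axes, zero at the start; "torque": the same for the moment, N m; "width": opening from 0.0 (shut) to 1.0 (fully open).
Only numpy, scipy, OpenCV 4.12 (cv2) and the standard library are available. Lean on these libraries where they do the work, as an engineer would, in place of code of your own. Each camera call takes 0.05 s, during which the arm holds its last target. There are 200 camera calls.

## Working session

There is one attempt and no reset: what is moved stays moved. The work goes in short steps, Python scripts to look and compute and a tool call to move; the robot and the scene stay as the last step left them, time stands still between calls to the robot, and variables do not carry over. Pictures are saved under pics/ and viewed, about 12 in all and at most 16, crops included, and the job is handed in when it is done.

Besides the shell and the picture viewer there is one more tool, called after "Emit:" by a JSON object that holds its "method" and its "body". play_rows: Moves the arm, as the interface text tells. Its arguments: {"type":"object","properties":{"series":{"type":"array","items":{"type":"object","properties":{"translation":{"type":"array","items":{"type":"number"}},"spin":{"type":"number"}}}},"jaw":{"type":"number"},"force":{"type":"number"}},"required":["series"]}

```bash
mkdir -p pics; python3 - <<'E'
from workcell import bot
import cv2,numpy as np
for n in("top","side"):
    cv2.imwrite(f"pics/{n}0.png",bot.read_camera(n)); c=bot.get_calibration(n)
    print(n,c["fov_y"],c["cx"],c["cy"],c["k1"],np.round(c["R"],4).tolist(),np.round(c["t"],4).tolist())
    print("cam at",-np.array(c["R"]).T@np.array(c["t"]))
s=bot.read_state();print({k:np.round(v,4).tolist() for k,v in s.items()})
E
```

```text
top 50.109279203165315 278.4719806679402 210.56797802766815 -0.13165668116272075 [[0.006, -0.9999, -0.0159], [-0.9971, -0.0048, -0.0753], [0.0752, 0.0163, -0.997]] [0.017, 0.5706, 0.8218]
cam at [0.5070404  0.0063479  0.86262309]
side 47.926286533603104 280.3629752160524 211.43386483773375 -0.1046535094547491 [[-0.8178, -0.575, -0.0232], [-0.3303, 0.502, -0.7993], [0.4712, -0.646, -0.6005]] [0.4828, 0.2119, 0.787]
cam at [0.09401212 0.67965591 0.65313979]
{'time': 0.1, 'q': [-1.2899, 0.2647, 1.6053, 0.0, 1.2737, -0.0369], 'joint_vel': [0.0001, -0.0029, -0.0035, -0.0004, 0.0002, -0.0008], 'joint_torque': [-0.0002, -51.6706, -36.8592, -0.0, 0.0064, -0.0001], 'tool_pos': [0.2108, -0.6406, 0.2301], 'tcp_rot': [-3.1, -0.4969, 0.0004], 'wrist_force': [-0.3343, 0.5903, 0.2517], 'torque': [0.0244, -0.0507, 0.0041], 'width': 1.0038}
```

View pics/top0.png

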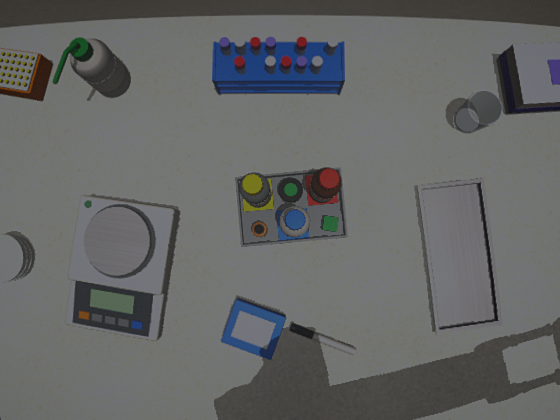

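View pics/side0.png

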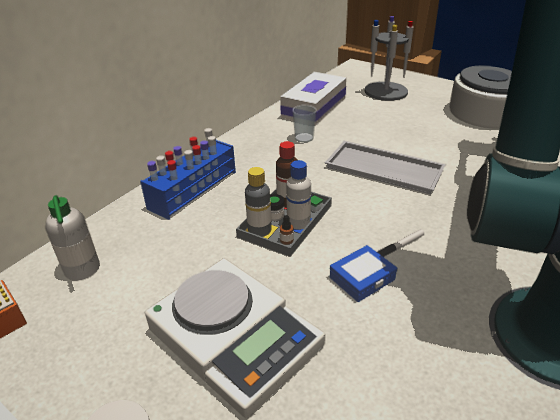

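The top view has +x pointing up and +y to the left. The balance is at (119,241), yellow cap at (253,184), red cap at (328,178), blue cap at (294,219), jar dot at (290,189), and the tray spans about (418–497, 180–330). The side view agrees with this layout.

```bash
cat >h.py <<'E'
from workcell import bot
import cv2,numpy as np
def cal(n):
    c=bot.get_calibration(n); f=210/np.tan(np.radians(c["fov_y"]/2))
    return np.array([[f,0,c["cx"]],[0,f,c["cy"]],[0,0,1]]),np.array([c["k1"],0,0,0.]),np.array(c["R"]),np.array(c["t"])
def ray(n,uv):
    K,d,R,t=cal(n); p=cv2.undistortPoints(np.array(uv,float).reshape(-1,1,2),K,d).reshape(-1,2)
    return -R.T@t,np.c_[p,np.ones(len(p))]@R
def plane(n,uv,z):
    o,r=ray(n,uv); return o+r*((z-o[2])/r[:,2])[:,None]
def tri(uvt,uvs):
    (o1,a),(o2,b)=ray("top",[uvt]),ray("side",[uvs]); a,b=a[0],b[0]
    s=np.linalg.lstsq(np.c_[a,-b],o2-o1,rcond=None)[0]; p,q=o1+s[0]*a,o2+s[1]*b
    return (p+q)/2,np.linalg.norm(p-q)
HS={"red":[(0,130,60),(6,255,255)],"blue":[(100,120,60),(125,255,255)],"yellow":[(22,130,60),(32,255,255)],"green":[(50,110,40),(80,255,255)]}
def blobs(img,c,box,amin=15):
    x0,y0,x1,y1=box; h=cv2.cvtColor(img[y0:y1,x0:x1],cv2.COLOR_BGR2HSV)
    m=cv2.inRange(h,*map(np.array,HS[c]))
    n,l,st,ce=cv2.connectedComponentsWithStats(m)
    return [(int(st[i,4]),np.round(ce[i]+[x0,y0],1).tolist(),(st[i,:4]+[x0,y0,0,0]).tolist()) for i in range(1,n) if st[i,4]>=amin]
def world(v):
    return np.round(v,4).tolist()
E
python3 - <<'E'
from h import *
t=cv2.imread("pics/top0.png");s=cv2.imread("pics/side0.png")
for c in HS:
    print(c,"top",blobs(t,c,(230,160,355,250)),"\n   side",blobs(s,c,(230,130,340,250)))
# pan: ellipse from rough mask on top
print("pan?",world(plane("top",[(119,241)],.075)))
print("tray rim corners",world(plane("top",[(417,186),(482,179),(499,324),(434,330)],.018)))
print("caddy corners",world(plane("top",[(236,176),(341,169),(346,237),(242,246)],.024)))
b=cv2.resize(t[150:260,220:360],None,fx=5,fy=5,interpolation=cv2.INTER_CUBIC); cv2.imwrite("pics/c1.png",cv2.convertScaleAbs(b,alpha=1.8))
E
```

```text
red top [(327, [328.9, 178.2], [319, 169, 21, 20]), (190, [316.8, 194.4], [306, 175, 32, 30])] 
   side [(228, [286.6, 149.7], [280, 141, 14, 18]), (21, [281.0, 179.5], [276, 176, 11, 6])]
blue top [(200, [288.0, 231.2], [277, 210, 32, 31]), (313, [294.6, 219.4], [285, 210, 20, 20])] 
   side [(93, [231.6, 159.7], [230, 145, 5, 28]), (180, [299.0, 168.3], [291, 160, 15, 19]), (34, [298.1, 201.3], [288, 198, 22, 6]), (25, [297.9, 230.5], [294, 229, 9, 4])]
yellow top [(324, [252.0, 183.8], [242, 174, 21, 21]), (208, [259.4, 202.7], [243, 179, 31, 32])] 
   side [(108, [255.6, 171.0], [248, 167, 16, 9]), (60, [270.8, 231.2], [264, 225, 14, 14])]
green top [(132, [290.3, 189.1], [284, 183, 13, 13]), (194, [329.9, 223.2], [323, 216, 15, 15])] 
   side [(46, [274.2, 199.2], [270, 196, 10, 7]), (69, [315.4, 199.5], [311, 196, 12, 8])]
pan? [[0.5104, 0.3046, 0.075]]
tray rim corners [[0.6191, -0.2442, 0.018], [0.634, -0.3742, 0.018], [0.3546, -0.4043, 0.018], [0.3461, -0.2748, 0.018]]
caddy corners [[0.6354, 0.1007, 0.024], [0.6496, -0.0976, 0.024], [0.5214, -0.1063, 0.024], [0.5036, 0.0877, 0.024]]
```

View pics/c1.png

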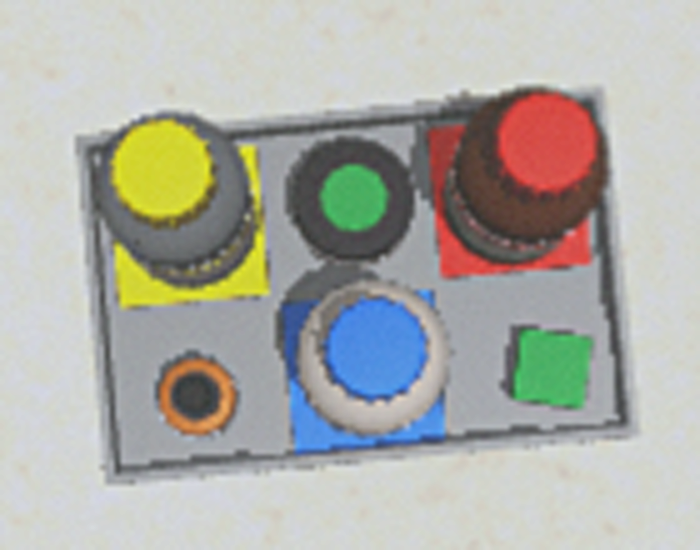

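The crop shows the mats off-centre under the bottles because of parallax. Caps, mats, dropper and box are all clear, and the caddy is turned about 4.5°.

```bash
python3 - <<'E'
from h import *
t=cv2.imread("pics/top0.png")
for n,u in dict(red=(328.9,178.2),blue=(294.6,219.4),yellow=(252,183.8)).items(): print(n,world(plane("top",[u],.155)))
print("jar",world(plane("top",[(290.3,189.1)],.048)))
print("tri red",tri((328.9,178.2),(286.6,149.7)),"jar",tri((290.3,189.1),(274.2,199.2)))
# mat corners visible in crop c1 (px/5 + offset)
m=lambda a:plane("top",[(x/5+220,y/5+150) for x,y in a],.006)
print("blue mat near corners",world(m([(296,453),(445,441)])))
print("yellow",world(m([(120,304),(267,292),(257,147)])))
print("red",world(m([(430,128),(442,276),(590,263)])))
# pan: edge ellipse fit
g=cv2.GaussianBlur(cv2.cvtColor(t,cv2.COLOR_BGR2GRAY),(5,5),1.5)
c=cv2.HoughCircles(g[195:290,70:180],cv2.HOUGH_GRADIENT,1,30,param1=80,param2=15,minRadius=28,maxRadius=42)
c=c[0][:2]; print(c); print([world(plane("top",[(x+70,y+195),(x+70+r,y+195)],.075)) for x,y,r in c])
E
```

```text
red [[0.6124, -0.062, 0.155]]
blue [[0.5466, -0.0076, 0.155]]
yellow [[0.6029, 0.0602, 0.155]]
jar [[0.6079, -0.0017, 0.048]]
tri red (array([ 0.61443559, -0.06342159,  0.1406026 ]), np.float64(0.00025919595453455636)) jar (array([ 0.60767712, -0.00197378,  0.04675376]), np.float64(0.0008834595528009663))
blue mat near corners [[0.5143, 0.0186, 0.006], [0.5192, -0.0381, 0.006]]
yellow [[0.5709, 0.0864, 0.006], [0.5758, 0.0301, 0.006], [0.6317, 0.0343, 0.006]]
red [[0.6394, -0.0323, 0.006], [0.5822, -0.0369, 0.006], [0.5875, -0.0936, 0.006]]
[[48.5 47.5 35.5]]
[[[0.5077, 0.3054, 0.075], [0.5085, 0.24, 0.075]]]
```

Emit:
{"method": "play_rows", "body": {"series": [{"translation":[0,0,0],"spin":0.91},{"translation":[0,0,0],"spin":0.91},{"translation":[0,0,0],"spin":0.91},{"translation":[0,0,0],"spin":0.91},{"translation":[0,0,0],"spin":0}], "jaw": 0.3, "force": 50}}

```text
time: 0.6
tool_pos: [0.2108, -0.6408, 0.2305]
tcp_rot: [-3.14, 0.0, 0.0]
wrist_force: [0.2, 0.5, 0.2]
width: 0.648
```

Emit:
{"method": "play_rows", "body": {"series": [{"translation":[0.027,-0.038,0],"spin":0},{"translation":[0.027,-0.038,0],"spin":0},{"translation":[0.027,-0.038,0],"spin":0},{"translation":[0.027,-0.038,0],"spin":0},{"translation":[0.027,-0.038,0],"spin":0}]}}

```text
time: 1.1
tool_pos: [0.3465, -0.4495, 0.231]
tcp_rot: [-3.141, -0.003, 0.0]
wrist_force: [0.5, -0.0, 0.1]
width: 0.647
```

Emit:
{"method": "play_rows", "body": {"series": [{"translation":[0.027,-0.038,0],"spin":0},{"translation":[0.027,-0.038,0],"spin":0},{"translation":[0.027,-0.038,0],"spin":0},{"translation":[0.027,-0.038,0],"spin":0},{"translation":[0.027,-0.038,0],"spin":0}]}}

```text
time: 1.6
tool_pos: [0.4815, -0.2594, 0.2312]
tcp_rot: [3.141, 0.004, 0.0]
wrist_force: [0.4, 0.1, 0.1]
width: 0.647
```

Emit:
{"method": "play_rows", "body": {"series": [{"translation":[0.027,-0.038,0],"spin":0},{"translation":[0.027,-0.038,0],"spin":0},{"translation":[0.027,-0.038,0],"spin":0},{"translation":[0.027,-0.038,0],"spin":0},{"translation":[0,0,0],"spin":0}]}}

```text
time: 2.1
tool_pos: [0.5913, -0.1044, 0.231]
tcp_rot: [-3.14, -0.012, -0.002]
wrist_force: [-0.0, -0.7, -0.4]
width: 0.65
```

Emit:
{"method": "play_rows", "body": {"series": [{"translation":[0.022,-0.042,0],"spin":0},{"translation":[0,0,0.03],"spin":0},{"translation":[0,0,0.03],"spin":0},{"translation":[0,0,0],"spin":0},{"translation":[0,0,0],"spin":0}]}}

```text
time: 2.6
tool_pos: [0.6099, -0.0676, 0.1707]
tcp_rot: [-3.141, -0.001, 0.004]
wrist_force: [0.0, -0.4, 1.3]
width: 0.648
```

```bash
python3 - <<'E'
from h import *
print(world(bot.read_state()["tool_pos"]))
t=bot.read_camera("top");s=bot.read_camera("side")
a=cv2.resize(t[120:240,240:400],(800,600))[:, :];b=cv2.resize(s[90:220,220:360],(600,557))
cv2.imwrite("pics/a1.png",np.hstack([cv2.resize(a,(400,300)),cv2.resize(b,(400,300))]))
E
```

```text
[0.6099, -0.0676, 0.1707]
```

View pics/a1.png

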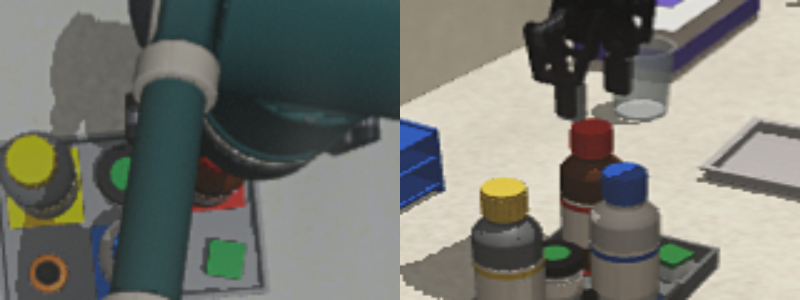

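The side crop shows the open fingers just above and on either side of the red cap. I'll correct by about 3 and 5 mm and descend.

Emit:
{"method": "play_rows", "body": {"series": [{"translation":[0.003,-0.005,0],"spin":0},{"translation":[0,0,0.02],"spin":0},{"translation":[0,0,0.015],"spin":0},{"translation":[0,0,0.01],"spin":0},{"translation":[0,0,0],"spin":0}]}}

```text
time: 3.2
tool_pos: [0.6124, -0.0619, 0.1242]
tcp_rot: [-3.141, -0.0, 0.006]
wrist_force: [-0.5, 0.8, -0.3]
width: 0.648
```

Emit:
{"method": "play_rows", "body": {"series": [{"translation":[0,0,0],"spin":0},{"translation":[0,0,0],"spin":0},{"translation":[0,0,0],"spin":0},{"translation":[0,0,0],"spin":0},{"translation":[0,0,0],"spin":0}], "jaw": -1}}

```text
time: 3.7
tool_pos: [0.6144, -0.0623, 0.1271]
tcp_rot: [3.141, 0.0, 0.002]
wrist_force: [0.7, -0.6, 1.8]
width: 0.358
```

Emit:
{"method": "play_rows", "body": {"series": [{"translation":[0,0,0],"spin":0},{"translation":[0,0,0],"spin":0},{"translation":[0,0,0],"spin":0}]}}

```text
time: 4.0
tool_pos: [0.6145, -0.0623, 0.1271]
tcp_rot: [3.141, 0.0, 0.002]
wrist_force: [0.3, -0.6, 5.1]
width: 0.358
```

Emit:
{"method": "play_rows", "body": {"series": [{"translation":[0,0,-0.005],"spin":0},{"translation":[0,0,-0.015],"spin":0},{"translation":[0,0,-0.03],"spin":0},{"translation":[0,0,-0.03],"spin":0},{"translation":[0,0,0],"spin":0}]}}

```text
time: 4.5
tool_pos: [0.617, -0.0624, 0.2123]
tcp_rot: [3.14, 0.0, 0.014]
wrist_force: [0.9, -0.8, -2.1]
width: 0.356
```

Emit:
{"method": "play_rows", "body": {"series": [{"translation":[-0.004,0.025,0],"spin":0},{"translation":[-0.008,0.045,0],"spin":0},{"translation":[-0.008,0.045,0],"spin":0},{"translation":[-0.008,0.045,0],"spin":0},{"translation":[-0.008,0.045,0],"spin":0}]}}

```text
time: 5.0
tool_pos: [0.5766, -0.2681, 0.205]
tcp_rot: [-3.14, -0.001, 0.003]
wrist_force: [1.1, -0.1, -2.7]
width: 0.357
```

Emit:
{"method": "play_rows", "body": {"series": [{"translation":[-0.005,0.03,0],"spin":0},{"translation":[-0.003,0.018,0],"spin":0},{"translation":[0,0,0],"spin":0},{"translation":[0,0,0],"spin":0},{"translation":[0,0,0],"spin":0}]}}

```text
time: 5.5
tool_pos: [0.57, -0.3135, 0.2058]
tcp_rot: [-3.14, -0.002, 0.001]
wrist_force: [-0.9, 0.5, -2.3]
width: 0.358
```

Emit:
{"method": "play_rows", "body": {"series": [{"translation":[0,-0.002,0.03],"spin":0},{"translation":[0,0,0.03],"spin":0},{"translation":[0,0,0.014],"spin":0},{"translation":[0,0,0.003],"spin":0},{"translation":[0,0,0],"spin":0}]}}

```text
time: 6.0
tool_pos: [0.5701, -0.3124, 0.1293]
tcp_rot: [-3.141, -0.002, 0.001]
wrist_force: [-0.3, -1.1, -2.0]
width: 0.355
```

Emit:
{"method": "play_rows", "body": {"series": [{"translation":[0,0,0.001],"spin":0},{"translation":[0,0,0.001],"spin":0},{"translation":[0,0,0],"spin":0},{"translation":[0,0,0],"spin":0}]}}

```text
time: 6.4
tool_pos: [0.5702, -0.3134, 0.1281]
tcp_rot: [3.141, 0.0, 0.002]
wrist_force: [0.5, 0.1, -2.2]
width: 0.361
```

```bash
python3 - <<'E'
from h import *
s=bot.read_camera("side"); cv2.imwrite("pics/s2.png",cv2.resize(s[60:220,240:480],(720,480)))
print({k:world(v) for k,v in bot.read_state().items() if k in("wrist_force","tool_pos")})
E
```

```text
{'tool_pos': [0.5701, -0.3134, 0.1279], 'wrist_force': [0.9259, -0.1487, -3.6792]}
```

View pics/s2.png

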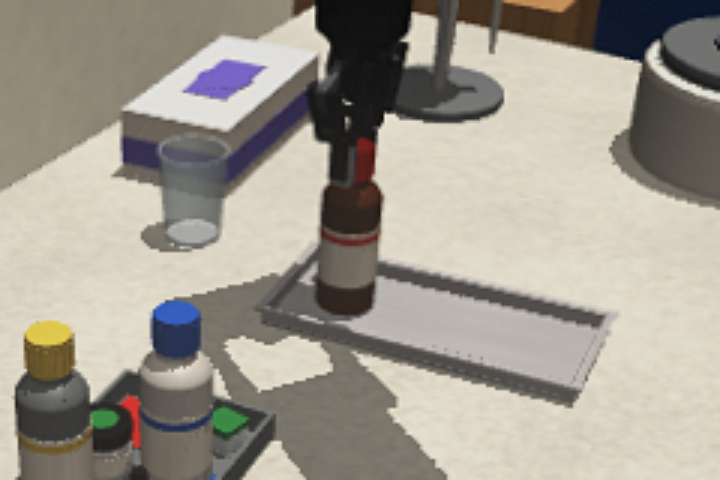

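The side crop shows the red bottle upright, just above the floor at the far end of the tray.

Emit:
{"method": "play_rows", "body": {"series": [{"translation":[0,0,0.0015],"spin":0},{"translation":[0,0,0.0015],"spin":0},{"translation":[0,0,0],"spin":0}]}}

```text
time: 6.75
tool_pos: [0.5698, -0.3132, 0.1242]
tcp_rot: [-3.142, -0.0, 0.0]
wrist_force: [-0.2, 0.0, -2.9]
width: 0.359
```

Emit:
{"method": "play_rows", "body": {"series": [{"translation":[0,0,0.0015],"spin":0},{"translation":[0,0,0],"spin":0},{"translation":[0,0,0],"spin":0}]}}

```text
time: 7.05
tool_pos: [0.5703, -0.3134, 0.1241]
tcp_rot: [3.141, 0.0, 0.002]
wrist_force: [-1.2, 0.6, 5.3]
width: 0.363
```

Emit:
{"method": "play_rows", "body": {"series": [{"translation":[0,0,0],"spin":0},{"translation":[0,0,0],"spin":0},{"translation":[0,0,0],"spin":0},{"translation":[0,0,-0.01],"spin":0},{"translation":[0,0,-0.04],"spin":0}], "jaw": 0.3}}

```text
time: 7.55
tool_pos: [0.5664, -0.3111, 0.1678]
tcp_rot: [-3.136, -0.0, 0.015]
wrist_force: [0.7, -0.4, -1.2]
width: 0.653
```

Emit:
{"method": "play_rows", "body": {"series": [{"translation":[0,0,-0.03],"spin":0},{"translation":[-0.003,-0.03,0],"spin":0},{"translation":[-0.003,-0.045,0],"spin":0},{"translation":[-0.003,-0.045,0],"spin":0},{"translation":[-0.003,-0.045,0],"spin":0}]}}

```text
time: 8.05
tool_pos: [0.5578, -0.1469, 0.2037]
tcp_rot: [3.141, -0.001, 0.002]
wrist_force: [-0.2, 0.1, -0.8]
width: 0.648
```

Emit:
{"method": "play_rows", "body": {"series": [{"translation":[-0.003,-0.045,0],"spin":0},{"translation":[-0.003,-0.045,0],"spin":0},{"translation":[-0.003,-0.035,0],"spin":0},{"translation":[-0.003,-0.015,0],"spin":0},{"translation":[0,0,0],"spin":0}]}}

```text
time: 8.55
tool_pos: [0.5457, -0.0066, 0.2034]
tcp_rot: [3.142, 0.005, 0.001]
wrist_force: [0.3, 0.2, 0.1]
width: 0.649
```

Emit:
{"method": "play_rows", "body": {"series": [{"translation":[0.001,0.001,0.02],"spin":0},{"translation":[0,0,0.025],"spin":0},{"translation":[0,0,0.02],"spin":0},{"translation":[0,0,0.011],"spin":0},{"translation":[0,0,0],"spin":0}]}}

```text
time: 9.05
tool_pos: [0.5456, -0.0103, 0.125]
tcp_rot: [3.141, -0.002, -0.006]
wrist_force: [0.1, 0.3, 0.6]
width: 0.652
```

Emit:
{"method": "play_rows", "body": {"series": [{"translation":[0,0,0],"spin":0},{"translation":[0,0,0],"spin":0},{"translation":[0,0,0],"spin":0},{"translation":[0,0,0],"spin":0},{"translation":[0,0,0],"spin":0}], "jaw": -1}}

```text
time: 9.55
tool_pos: [0.5481, -0.0093, 0.1283]
tcp_rot: [3.141, 0.001, 0.005]
wrist_force: [0.5, -0.2, 6.5]
width: 0.359
```

Emit:
{"method": "play_rows", "body": {"series": [{"translation":[0,0,0],"spin":0},{"translation":[0,0,0],"spin":0},{"translation":[0,0,0],"spin":0}]}}

```text
time: 9.85
tool_pos: [0.5481, -0.0093, 0.1283]
tcp_rot: [3.141, 0.001, 0.005]
wrist_force: [0.7, -0.7, 6.1]
width: 0.353
```

Emit:
{"method": "play_rows", "body": {"series": [{"translation":[0,0,-0.005],"spin":0},{"translation":[0,0,-0.015],"spin":0},{"translation":[0,0,-0.03],"spin":0},{"translation":[0,0,-0.03],"spin":0},{"translation":[0,0,0],"spin":0}]}}

```text
time: 10.35
tool_pos: [0.5499, -0.0092, 0.2123]
tcp_rot: [3.141, 0.0, 0.014]
wrist_force: [1.8, -0.2, -1.0]
width: 0.361
```

Emit:
{"method": "play_rows", "body": {"series": [{"translation":[-0.006,0.025,0],"spin":0},{"translation":[-0.01,0.045,0],"spin":0},{"translation":[-0.01,0.045,0],"spin":0},{"translation":[-0.01,0.045,0],"spin":0},{"translation":[-0.01,0.045,0],"spin":0}]}}

```text
time: 10.85
tool_pos: [0.4993, -0.2151, 0.2056]
tcp_rot: [-3.14, -0.001, 0.003]
wrist_force: [-0.1, 0.1, -2.0]
width: 0.359
```

Emit:
{"method": "play_rows", "body": {"series": [{"translation":[-0.008,0.045,0],"spin":0},{"translation":[-0.006,0.04,0],"spin":0},{"translation":[0,0.023,0],"spin":0},{"translation":[0,0,0],"spin":0},{"translation":[0,0,0],"spin":0}]}}

```text
time: 11.35
tool_pos: [0.486, -0.3218, 0.2054]
tcp_rot: [-3.139, 0.002, 0.003]
wrist_force: [-0.8, 1.2, -2.4]
width: 0.357
```

Lower to about 0.126 and touch down.

Emit:
{"method": "play_rows", "body": {"series": [{"translation":[0.002,0,0.03],"spin":0},{"translation":[0,0,0.03],"spin":0},{"translation":[0,0,0.013],"spin":0},{"translation":[0,0,0.003],"spin":0},{"translation":[0,0,0],"spin":0}]}}

```text
time: 11.85
tool_pos: [0.489, -0.3214, 0.1307]
tcp_rot: [-3.141, -0.002, 0.001]
wrist_force: [0.6, -0.1, -1.2]
width: 0.363
```

Emit:
{"method": "play_rows", "body": {"series": [{"translation":[0,0,0.0015],"spin":0},{"translation":[0,0,0.0015],"spin":0},{"translation":[0,0,0],"spin":0},{"translation":[0,0,0],"spin":0}]}}

```text
time: 12.25
tool_pos: [0.4892, -0.3224, 0.1284]
tcp_rot: [3.141, 0.0, 0.001]
wrist_force: [0.2, -0.1, -2.8]
width: 0.362
```

Emit:
{"method": "play_rows", "body": {"series": [{"translation":[0,0,0.001],"spin":0},{"translation":[0,0,0.001],"spin":0},{"translation":[0,0,0.001],"spin":0},{"translation":[0,0,0],"spin":0},{"translation":[0,0,0],"spin":0}]}}

```text
time: 12.75
tool_pos: [0.4891, -0.3223, 0.1254]
tcp_rot: [3.141, 0.0, 0.001]
wrist_force: [-1.3, 0.9, 3.2]
width: 0.364
```

Emit:
{"method": "play_rows", "body": {"series": [{"translation":[0,0,0.001],"spin":0},{"translation":[0,0,0],"spin":0},{"translation":[0,0,0],"spin":0}]}}

```text
time: 13.05
tool_pos: [0.4894, -0.3224, 0.1254]
tcp_rot: [3.141, 0.0, 0.002]
wrist_force: [-1.3, 1.6, 7.4]
width: 0.355
```

Emit:
{"method": "play_rows", "body": {"series": [{"translation":[0,0,0],"spin":0},{"translation":[0,0,0],"spin":0},{"translation":[0,0,0],"spin":0},{"translation":[0,0,-0.01],"spin":0},{"translation":[0,0,-0.04],"spin":0}], "jaw": 0.3}}

```text
time: 13.55
tool_pos: [0.4856, -0.3199, 0.1693]
tcp_rot: [-3.135, -0.0, 0.014]
wrist_force: [0.6, -0.5, -1.0]
width: 0.653
```

Emit:
{"method": "play_rows", "body": {"series": [{"translation":[0,0,-0.03],"spin":0},{"translation":[0.01,-0.035,0],"spin":0},{"translation":[0.0125,-0.042,0],"spin":0},{"translation":[0.0125,-0.042,0],"spin":0},{"translation":[0.0125,-0.042,0],"spin":0}]}}

```text
time: 14.05
tool_pos: [0.5368, -0.1599, 0.2048]
tcp_rot: [3.141, -0.001, 0.002]
wrist_force: [0.9, -0.6, -0.9]
width: 0.652
```

Emit:
{"method": "play_rows", "body": {"series": [{"translation":[0.0125,-0.042,0],"spin":0},{"translation":[0.0125,-0.042,0],"spin":0},{"translation":[0.0125,-0.042,0],"spin":0},{"translation":[0.0125,-0.042,0],"spin":0},{"translation":[0.01,-0.033,0],"spin":0}]}}

```text
time: 14.55
tool_pos: [0.5969, 0.0423, 0.2046]
tcp_rot: [-3.141, -0.002, -0.002]
wrist_force: [-0.1, -0.8, 0.4]
width: 0.653
```

Emit:
{"method": "play_rows", "body": {"series": [{"translation":[0.006,-0.02,0],"spin":0},{"translation":[0,0,0],"spin":0},{"translation":[0,0,0],"spin":0}]}}

```text
time: 14.85
tool_pos: [0.6024, 0.06, 0.2041]
tcp_rot: [3.141, 0.002, 0.0]
wrist_force: [-0.2, -0.6, -0.8]
width: 0.652
```

Emit:
{"method": "play_rows", "body": {"series": [{"translation":[0.001,0,0.02],"spin":0},{"translation":[0,0,0.025],"spin":0},{"translation":[0,0,0.02],"spin":0},{"translation":[0,0,0.012],"spin":0},{"translation":[0,0,0],"spin":0}]}}

```text
time: 15.35
tool_pos: [0.6015, 0.0586, 0.1247]
tcp_rot: [3.141, -0.002, -0.007]
wrist_force: [-1.0, 0.1, 0.7]
width: 0.655
```

Emit:
{"method": "play_rows", "body": {"series": [{"translation":[0,0,0],"spin":0},{"translation":[0,0,0],"spin":0},{"translation":[0,0,0],"spin":0},{"translation":[0,0,0],"spin":0},{"translation":[0,0,0],"spin":0}], "jaw": -1}}

```text
time: 15.85
tool_pos: [0.6045, 0.0597, 0.1284]
tcp_rot: [3.141, 0.001, 0.004]
wrist_force: [-0.1, -0.6, 5.4]
width: 0.359
```

Emit:
{"method": "play_rows", "body": {"series": [{"translation":[0,0,0],"spin":0},{"translation":[0,0,0],"spin":0},{"translation":[0,0,0],"spin":0}]}}

```text
time: 16.15
tool_pos: [0.6045, 0.0598, 0.1284]
tcp_rot: [3.141, 0.001, 0.005]
wrist_force: [-0.6, -1.1, 6.2]
width: 0.355
```

Emit:
{"method": "play_rows", "body": {"series": [{"translation":[0,0,-0.005],"spin":0},{"translation":[0,0,-0.015],"spin":0},{"translation":[0,0,-0.03],"spin":0},{"translation":[0,0,-0.03],"spin":0},{"translation":[0,0,0],"spin":0}]}}

```text
time: 16.65
tool_pos: [0.6066, 0.0603, 0.2128]
tcp_rot: [-3.141, -0.001, -0.015]
wrist_force: [1.6, 0.4, 0.2]
width: 0.362
```

Emit:
{"method": "play_rows", "body": {"series": [{"translation":[-0.015,0.02,0],"spin":0},{"translation":[-0.026,0.036,0],"spin":0},{"translation":[-0.026,0.036,0],"spin":0},{"translation":[-0.026,0.036,0],"spin":0},{"translation":[-0.026,0.036,0],"spin":0}]}}

```text
time: 17.15
tool_pos: [0.4824, -0.1048, 0.2057]
tcp_rot: [-3.141, -0.002, 0.003]
wrist_force: [0.2, -0.5, -2.1]
width: 0.361
```

Emit:
{"method": "play_rows", "body": {"series": [{"translation":[-0.026,0.036,0],"spin":0},{"translation":[-0.026,0.036,0],"spin":0},{"translation":[-0.026,0.036,0],"spin":0},{"translation":[0,0.04,0],"spin":0},{"translation":[0,0.04,0],"spin":0}]}}

```text
time: 17.65
tool_pos: [0.4048, -0.2929, 0.206]
tcp_rot: [-3.141, 0.001, 0.001]
wrist_force: [1.3, 0.9, -1.5]
width: 0.359
```

Emit:
{"method": "play_rows", "body": {"series": [{"translation":[0,0.025,0],"spin":0},{"translation":[0,0.014,0],"spin":0},{"translation":[0,0,0],"spin":0},{"translation":[0,0,0],"spin":0}]}}

```text
time: 18.05
tool_pos: [0.406, -0.33, 0.206]
tcp_rot: [-3.14, 0.0, 0.002]
wrist_force: [0.2, 0.2, -1.6]
width: 0.355
```

Emit:
{"method": "play_rows", "body": {"series": [{"translation":[0,0,0.03],"spin":0},{"translation":[0,0,0.03],"spin":0},{"translation":[0,0,0.013],"spin":0},{"translation":[0,0,0.003],"spin":0},{"translation":[0,0,0],"spin":0}]}}

```text
time: 18.55
tool_pos: [0.4066, -0.3305, 0.1309]
tcp_rot: [-3.141, -0.002, 0.0]
wrist_force: [0.4, 0.1, -2.2]
width: 0.361
```

Emit:
{"method": "play_rows", "body": {"series": [{"translation":[0,0,0.0015],"spin":0},{"translation":[0,0,0.0015],"spin":0},{"translation":[0,0,0.001],"spin":0},{"translation":[0,0,0],"spin":0},{"translation":[0,0,0],"spin":0}]}}

```text
time: 19.05
tool_pos: [0.4064, -0.3313, 0.127]
tcp_rot: [3.141, 0.0, 0.0]
wrist_force: [-0.3, -0.1, -2.3]
width: 0.359
```

Emit:
{"method": "play_rows", "body": {"series": [{"translation":[0,0,0.001],"spin":0},{"translation":[0,0,0.001],"spin":0},{"translation":[0,0,0],"spin":0},{"translation":[0,0,0],"spin":0}]}}

```text
time: 19.45
tool_pos: [0.4066, -0.3315, 0.1254]
tcp_rot: [3.141, 0.0, 0.001]
wrist_force: [0.2, 0.5, 2.9]
width: 0.36
```

Emit:
{"method": "play_rows", "body": {"series": [{"translation":[0,0,0],"spin":0},{"translation":[0,0,0],"spin":0},{"translation":[0,0,0],"spin":0},{"translation":[0,0,-0.01],"spin":0},{"translation":[0,0,-0.04],"spin":0}], "jaw": 0.3}}

```text
time: 19.95
tool_pos: [0.4035, -0.3286, 0.1709]
tcp_rot: [-3.135, -0.0, 0.012]
wrist_force: [-0.0, 0.4, -0.6]
width: 0.651
```

Emit:
{"method": "play_rows", "body": {"series": [{"translation":[0,0,-0.035],"spin":0},{"translation":[0,0,0],"spin":0}]}}

```text
time: 20.15
tool_pos: [0.4095, -0.3339, 0.2168]
tcp_rot: [3.134, 0.0, 0.014]
wrist_force: [-0.2, -0.4, 0.9]
width: 0.652
```

```bash
python3 - <<'E'
from h import *
t=bot.read_camera("top");s=bot.read_camera("side");cv2.imwrite("pics/t3.png",t);cv2.imwrite("pics/s3.png",s)
for c in HS:
    for a,ce,b in blobs(t,c,(230,160,355,250)):
        print(c,a,ce,b,world(plane("top",[ce],.048 if c=="green" else .006)))
print(blobs(s,"green",(230,130,340,250)))
cv2.imwrite("pics/v3.png",np.hstack([cv2.resize(t[150:350,220:500],(400,286)),cv2.resize(s[110:250,220:416],(400,286))]))
E
```

```text
red 871 [321.2, 189.0] [306, 173, 32, 32] [[0.6136, -0.0615, 0.006]]
blue 903 [292.3, 223.9] [276, 208, 33, 33] [[0.5463, -0.0062, 0.006]]
yellow 882 [257.1, 194.9] [241, 179, 33, 32] [[0.6016, 0.0615, 0.006]]
green 131 [290.3, 189.1] [284, 183, 13, 13] [[0.6079, -0.0017, 0.048]]
green 192 [329.9, 223.2] [323, 216, 15, 15] [[0.546, -0.0739, 0.048]]
[(48, [273.8, 199.2], [269, 197, 11, 6]), (76, [314.7, 199.5], [307, 196, 16, 8])]
```

View pics/v3.png

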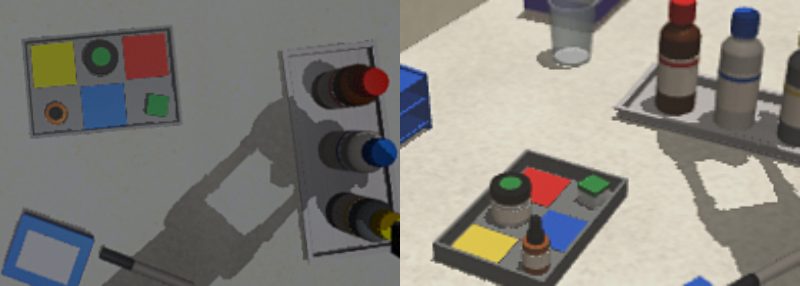

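The crops show all three bottles upright in a row in the tray. The caddy is clear apart from the jar, dropper and box. Jar is at (0.608, -0.001).

Emit:
{"method": "play_rows", "body": {"series": [{"translation":[0.015,-0.025,0],"spin":0},{"translation":[0.024,-0.04,0],"spin":0},{"translation":[0.024,-0.04,0],"spin":0},{"translation":[0.024,-0.04,0],"spin":0},{"translation":[0.024,-0.04,0],"spin":0}], "jaw": 0.6}}

```text
time: 20.75
tool_pos: [0.5168, -0.1442, 0.208]
tcp_rot: [-3.141, 0.0, 0.004]
wrist_force: [0.6, -0.4, -0.5]
width: 0.801
```

Emit:
{"method": "play_rows", "body": {"series": [{"translation":[0.024,-0.04,0],"spin":0},{"translation":[0.024,-0.04,0],"spin":0},{"translation":[0.024,-0.04,0],"spin":0},{"translation":[0.018,-0.025,0],"spin":0},{"translation":[0,0,0],"spin":0}]}}

```text
time: 21.25
tool_pos: [0.6079, 0.0025, 0.2077]
tcp_rot: [-3.14, -0.007, 0.004]
wrist_force: [0.1, -1.0, -1.1]
width: 0.802
```

Emit:
{"method": "play_rows", "body": {"series": [{"translation":[0,0,0.04],"spin":0},{"translation":[0,0,0.04],"spin":0},{"translation":[0,0,0.03],"spin":0},{"translation":[0,0,0],"spin":0},{"translation":[0,0,0],"spin":0}]}}

```text
time: 21.75
tool_pos: [0.6059, -0.0018, 0.0988]
tcp_rot: [3.142, -0.001, -0.005]
wrist_force: [0.6, -0.9, 0.7]
width: 0.798
```

Good alignment, so I'll descend to about 0.011 in steps.

Emit:
{"method": "play_rows", "body": {"series": [{"translation":[0.001,0,0.03],"spin":0},{"translation":[0,0,0.03],"spin":0},{"translation":[0,0,0.015],"spin":0},{"translation":[0,0,0],"spin":0},{"translation":[0,0,0],"spin":0}]}}

```text
time: 22.25
tool_pos: [0.6095, -0.0013, 0.0263]
tcp_rot: [3.141, -0.0, 0.003]
wrist_force: [0.6, -0.0, 0.5]
width: 0.8
```

Emit:
{"method": "play_rows", "body": {"series": [{"translation":[0,0,0.007],"spin":0},{"translation":[0,0,0.005],"spin":0},{"translation":[0,0,0],"spin":0},{"translation":[0,0,0],"spin":0}]}}

```text
time: 22.65
tool_pos: [0.6083, -0.0011, 0.0129]
tcp_rot: [3.142, 0.0, 0.0]
wrist_force: [-1.6, 0.1, -0.0]
width: 0.8
```

Emit:
{"method": "play_rows", "body": {"series": [{"translation":[0,0,0],"spin":0},{"translation":[0,0,0],"spin":0},{"translation":[0,0,0],"spin":0},{"translation":[0,0,0],"spin":0},{"translation":[0,0,0],"spin":0}], "jaw": -1, "force": 40}}

```text
time: 23.15
tool_pos: [0.6088, -0.0012, 0.0133]
tcp_rot: [3.142, 0.0, 0.001]
wrist_force: [-0.2, -0.7, 3.3]
width: 0.513
```

Emit:
{"method": "play_rows", "body": {"series": [{"translation":[0,0,0],"spin":0},{"translation":[0,0,0],"spin":0},{"translation":[0,0,0],"spin":0}]}}

```text
time: 23.45
tool_pos: [0.6088, -0.0012, 0.0132]
tcp_rot: [3.142, 0.0, 0.001]
wrist_force: [-0.8, -0.1, 6.2]
width: 0.51
```

Emit:
{"method": "play_rows", "body": {"series": [{"translation":[0,0,-0.005],"spin":0},{"translation":[0,0,-0.02],"spin":0},{"translation":[0,0,-0.04],"spin":0},{"translation":[0,0,-0.04],"spin":0},{"translation":[0,0,-0.04],"spin":0}]}}

```text
time: 23.95
tool_pos: [0.6069, -0.0011, 0.1578]
tcp_rot: [-3.141, -0.0, 0.005]
wrist_force: [0.3, 0.0, -1.6]
width: 0.511
```

Emit:
{"method": "play_rows", "body": {"series": [{"translation":[0,0,0],"spin":0},{"translation":[-0.01,-0.03,0],"spin":0},{"translation":[-0.014,-0.043,0],"spin":0},{"translation":[-0.014,-0.043,0],"spin":0},{"translation":[-0.014,-0.043,0],"spin":0}]}}

```text
time: 24.45
tool_pos: [0.5543, 0.1587, 0.156]
tcp_rot: [3.141, -0.001, -0.005]
wrist_force: [0.3, 0.2, -1.9]
width: 0.516
```

Emit:
{"method": "play_rows", "body": {"series": [{"translation":[-0.014,-0.043,0],"spin":0},{"translation":[-0.014,-0.043,0],"spin":0},{"translation":[-0.012,-0.037,0],"spin":0},{"translation":[-0.008,-0.025,0],"spin":0},{"translation":[0,0,0],"spin":0}]}}

```text
time: 24.95
tool_pos: [0.5058, 0.3084, 0.1559]
tcp_rot: [3.141, 0.006, -0.005]
wrist_force: [0.2, 0.2, -1.3]
width: 0.512
```

```bash
python3 - <<'E'
from h import *
s0=cv2.imread("pics/side0.png")
# independent pan centre from side view: ellipse fit of pan edge on plane .075
g=cv2.GaussianBlur(cv2.cvtColor(s0,cv2.COLOR_BGR2GRAY),(5,5),1)
# pan visible extremes in side0: left 172,300 ; right 252,297 ; top 212,269 ; bottom 212,328
print("side extremes",world(plane("side",[(173,300),(252,297),(212,269),(212,328)],.075)))
s=bot.read_camera("side");cv2.imwrite("pics/s4.png",cv2.resize(s[200:410,120:340],(733,600)))
print(world(bot.read_state()["tool_pos"]))
E
```

```text
side extremes [[0.5559, 0.3549, 0.075], [0.4517, 0.2757, 0.075], [0.5513, 0.2627, 0.075], [0.4633, 0.3621, 0.075]]
[0.5065, 0.3067, 0.156]
```

View pics/s4.png

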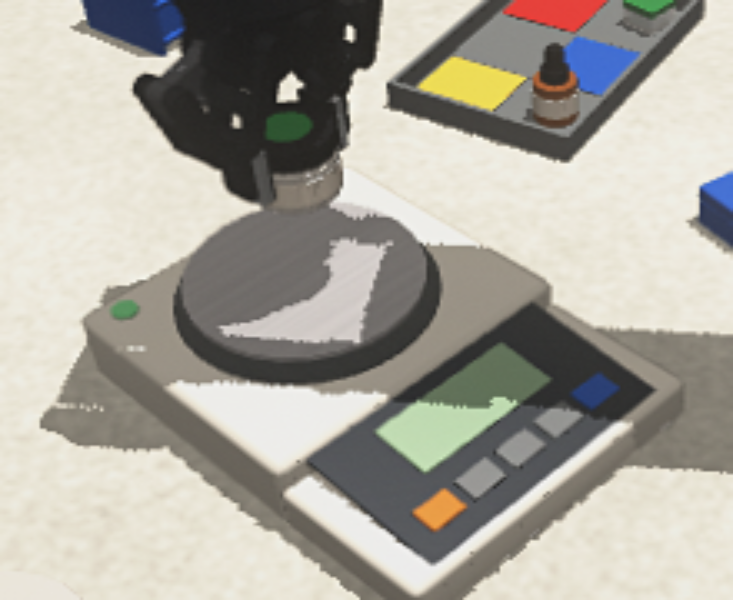

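The jar is held level over the pan, and the pan centre from both views is about (0.507, 0.307). Lowering it now.

Emit:
{"method": "play_rows", "body": {"series": [{"translation":[0,0,0.025],"spin":0},{"translation":[0,0,0.025],"spin":0},{"translation":[0,0,0.012],"spin":0},{"translation":[0,0,0.004],"spin":0},{"translation":[0,0,0],"spin":0}]}}

```text
time: 25.5
tool_pos: [0.5081, 0.3049, 0.0911]
tcp_rot: [3.141, -0.001, -0.002]
wrist_force: [-0.8, 0.9, -0.5]
width: 0.516
```

Emit:
{"method": "play_rows", "body": {"series": [{"translation":[0,0,0.0015],"spin":0},{"translation":[0,0,0.0015],"spin":0},{"translation":[0,0,0.001],"spin":0},{"translation":[0,0,0],"spin":0},{"translation":[0,0,0],"spin":0}]}}

```text
time: 26.0
tool_pos: [0.5084, 0.306, 0.0881]
tcp_rot: [-3.141, -0.0, -0.001]
wrist_force: [-0.2, -0.5, -0.9]
width: 0.511
```

Emit:
{"method": "play_rows", "body": {"series": [{"translation":[0,0,0.001],"spin":0},{"translation":[0,0,0.001],"spin":0},{"translation":[0,0,0],"spin":0},{"translation":[0,0,0],"spin":0}]}}

```text
time: 26.4
tool_pos: [0.5082, 0.3058, 0.0856]
tcp_rot: [3.141, 0.0, -0.0]
wrist_force: [-0.4, 0.4, -1.2]
width: 0.512
```

Emit:
{"method": "play_rows", "body": {"series": [{"translation":[0,0,0.001],"spin":0},{"translation":[0,0,0.001],"spin":0},{"translation":[0,0,0],"spin":0},{"translation":[0,0,0],"spin":0}]}}

```text
time: 26.8
tool_pos: [0.5084, 0.3059, 0.0843]
tcp_rot: [-3.141, -0.0, -0.0]
wrist_force: [-0.8, -0.4, 3.5]
width: 0.51
```

Emit:
{"method": "play_rows", "body": {"series": [{"translation":[0,0,0],"spin":0},{"translation":[0,0,0],"spin":0},{"translation":[0,0,0],"spin":0},{"translation":[0,0,-0.01],"spin":0},{"translation":[0,0,-0.035],"spin":0}], "jaw": 0.6}}

```text
time: 27.3
tool_pos: [0.5052, 0.3041, 0.1253]
tcp_rot: [3.137, 0.0, -0.012]
wrist_force: [-0.4, -0.3, -0.1]
width: 0.802
```

Emit:
{"method": "play_rows", "body": {"series": [{"translation":[0,0,-0.04],"spin":0},{"translation":[0,0,-0.04],"spin":0},{"translation":[-0.004,0.025,0],"spin":0},{"translation":[-0.007,0.045,0],"spin":0},{"translation":[-0.007,0.045,0],"spin":0}], "force": 50}}

```text
time: 27.8
tool_pos: [0.4905, 0.1903, 0.2103]
tcp_rot: [-3.141, -0.003, -0.004]
wrist_force: [0.9, -1.1, -0.6]
width: 0.803
```

Emit:
{"method": "play_rows", "body": {"series": [{"translation":[-0.007,0.045,0],"spin":0},{"translation":[-0.007,0.045,0],"spin":0},{"translation":[-0.007,0.045,0],"spin":0},{"translation":[-0.007,0.045,0],"spin":0},{"translation":[-0.007,0.045,0],"spin":0}], "jaw": 0.3}}

```text
time: 28.3
tool_pos: [0.455, -0.0358, 0.2098]
tcp_rot: [3.141, 0.001, 0.003]
wrist_force: [1.4, -0.4, -0.2]
width: 0.654
```

Emit:
{"method": "play_rows", "body": {"series": [{"translation":[-0.007,0.045,0],"spin":0},{"translation":[-0.007,0.045,0],"spin":0},{"translation":[-0.007,0.045,0],"spin":0},{"translation":[-0.007,0.045,0],"spin":0},{"translation":[-0.007,0.045,0],"spin":0}]}}

```text
time: 28.8
tool_pos: [0.4199, -0.2611, 0.2099]
tcp_rot: [3.141, -0.0, 0.002]
wrist_force: [1.0, 0.1, 0.0]
width: 0.649
```

```bash
python3 - <<'E'
from h import *
t=bot.read_camera("top");s=bot.read_camera("side");cv2.imwrite("pics/t5.png",t);cv2.imwrite("pics/s5.png",s)
print(world(bot.read_state()["tool_pos"]))
for a,ce,b in blobs(t,"green",(90,205,150,275)): print("jar",ce,world(plane("top",[ce],.119)))
for c in("red","blue","yellow"):
    for a,ce,b in blobs(t,c,(350,160,555,350),60): print(c,a,ce,world(plane("top",[ce],.152)))
cv2.imwrite("pics/v5.png",np.hstack([cv2.resize(t[190:300,60:180],(400,366)),cv2.resize(s[230:353,150:285],(400,366))]))
E
```

```text
[0.4197, -0.2642, 0.2099]
jar [107.7, 242.4] [[0.5076, 0.3079, 0.119]]
red 281 [482.3, 206.7] [[0.5685, -0.3128, 0.152]]
blue 290 [488.1, 256.5] [[0.4879, -0.3209, 0.152]]
```

View pics/v5.png

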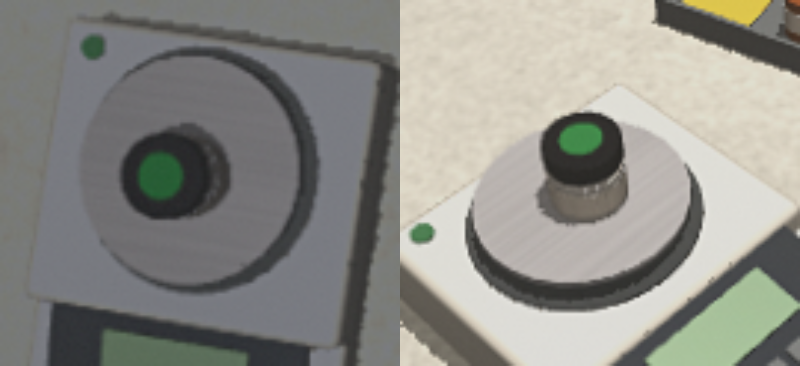

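Both crops show the jar standing centred on the pan to within about 2 mm. Next is the yellow bottle.

Emit:
{"method": "play_rows", "body": {"series": [{"translation":[-0.008,0.042,0],"spin":0},{"translation":[-0.005,0.025,0],"spin":0},{"translation":[0,0,0.03],"spin":0},{"translation":[0,0,0],"spin":0},{"translation":[0,0,0],"spin":0}]}}

```text
time: 29.4
tool_pos: [0.407, -0.325, 0.1785]
tcp_rot: [-3.14, -0.001, 0.002]
wrist_force: [-0.3, -0.4, 0.3]
width: 0.651
```

Emit:
{"method": "play_rows", "body": {"series": [{"translation":[0,0,0.03],"spin":0},{"translation":[0,0,0.015],"spin":0},{"translation":[0,0,0.008],"spin":0},{"translation":[0,0,0],"spin":0},{"translation":[0,0,0],"spin":0}]}}

```text
time: 29.9
tool_pos: [0.4079, -0.3263, 0.1265]
tcp_rot: [3.141, 0.001, 0.001]
wrist_force: [-0.2, -1.3, 0.0]
width: 0.649
```

Emit:
{"method": "play_rows", "body": {"series": [{"translation":[-0.001,0.005,0.001],"spin":0},{"translation":[0,0,0],"spin":0},{"translation":[0,0,0],"spin":0}]}}

```text
time: 30.2
tool_pos: [0.4066, -0.3317, 0.1254]
tcp_rot: [3.141, -0.001, 0.001]
wrist_force: [0.7, 0.1, 1.2]
width: 0.649
```

Emit:
{"method": "play_rows", "body": {"series": [{"translation":[0,0,0],"spin":0},{"translation":[0,0,0],"spin":0},{"translation":[0,0,0],"spin":0},{"translation":[0,0,0],"spin":0},{"translation":[0,0,0],"spin":0}], "jaw": -1}}

```text
time: 30.7
tool_pos: [0.4067, -0.3315, 0.1252]
tcp_rot: [3.141, 0.0, 0.001]
wrist_force: [-0.4, -1.3, 2.0]
width: 0.357
```

Emit:
{"method": "play_rows", "body": {"series": [{"translation":[0,0,0],"spin":0},{"translation":[0,0,0],"spin":0},{"translation":[0,0,0],"spin":0}]}}

```text
time: 31.0
tool_pos: [0.4067, -0.3315, 0.1252]
tcp_rot: [3.141, 0.0, 0.001]
wrist_force: [0.6, -1.8, 3.6]
width: 0.36
```

Emit:
{"method": "play_rows", "body": {"series": [{"translation":[0,0,-0.005],"spin":0},{"translation":[0,0,-0.015],"spin":0},{"translation":[0,0,-0.03],"spin":0},{"translation":[0,0,-0.03],"spin":0},{"translation":[0,0,0],"spin":0}]}}

```text
time: 31.5
tool_pos: [0.4088, -0.3331, 0.2102]
tcp_rot: [3.136, 0.0, 0.01]
wrist_force: [1.1, -0.7, -1.6]
width: 0.363
```

Emit:
{"method": "play_rows", "body": {"series": [{"translation":[0.005,-0.03,0],"spin":0},{"translation":[0.0235,-0.04,0],"spin":0},{"translation":[0.0235,-0.04,0],"spin":0},{"translation":[0.0235,-0.04,0],"spin":0},{"translation":[0.0235,-0.04,0],"spin":0}]}}

```text
time: 32.0
tool_pos: [0.505, -0.1392, 0.2038]
tcp_rot: [-3.141, 0.0, 0.003]
wrist_force: [0.6, -1.3, -1.7]
width: 0.357
```

Emit:
{"method": "play_rows", "body": {"series": [{"translation":[0.0235,-0.04,0],"spin":0},{"translation":[0.0235,-0.04,0],"spin":0},{"translation":[0.0235,-0.04,0],"spin":0},{"translation":[0.0235,-0.04,0],"spin":0},{"translation":[0.003,-0.025,0],"spin":0}]}}

```text
time: 32.5
tool_pos: [0.6035, 0.0471, 0.2036]
tcp_rot: [-3.141, -0.003, 0.001]
wrist_force: [0.0, 0.4, -1.7]
width: 0.358
```

Emit:
{"method": "play_rows", "body": {"series": [{"translation":[0,-0.0175,0],"spin":0},{"translation":[0,0,0],"spin":0},{"translation":[0,0,0],"spin":0},{"translation":[0,0,0],"spin":0}]}}

```text
time: 32.9
tool_pos: [0.6017, 0.0602, 0.2045]
tcp_rot: [3.141, -0.001, -0.001]
wrist_force: [0.1, -1.0, -1.4]
width: 0.355
```

Emit:
{"method": "play_rows", "body": {"series": [{"translation":[0.001,-0.001,0.03],"spin":0},{"translation":[0,0,0.028],"spin":0},{"translation":[0,0,0.01],"spin":0},{"translation":[0,0,0.003],"spin":0},{"translation":[0,0,0],"spin":0}]}}

```text
time: 33.4
tool_pos: [0.6035, 0.0617, 0.1342]
tcp_rot: [3.142, -0.001, 0.0]
wrist_force: [-0.1, 0.7, -2.1]
width: 0.357
```

Emit:
{"method": "play_rows", "body": {"series": [{"translation":[0,0,0.0015],"spin":0},{"translation":[0,0,0.001],"spin":0},{"translation":[0,0,0.001],"spin":0},{"translation":[0,0,0],"spin":0},{"translation":[0,0,0],"spin":0}]}}

```text
time: 33.9
tool_pos: [0.6035, 0.0624, 0.1306]
tcp_rot: [3.142, 0.001, 0.001]
wrist_force: [0.5, 0.8, -2.2]
width: 0.361
```

Emit:
{"method": "play_rows", "body": {"series": [{"translation":[0,0.001,0.001],"spin":0},{"translation":[0,0,0.001],"spin":0},{"translation":[0,0,0],"spin":0},{"translation":[0,0,0],"spin":0}]}}

```text
time: 34.3
tool_pos: [0.6033, 0.0613, 0.1283]
tcp_rot: [3.142, 0.0, -0.0]
wrist_force: [0.0, 0.4, -1.1]
width: 0.361
```

Emit:
{"method": "play_rows", "body": {"series": [{"translation":[0,0,0.001],"spin":0},{"translation":[0,0,0],"spin":0},{"translation":[0,0,0],"spin":0}]}}

```text
time: 34.6
tool_pos: [0.6038, 0.0613, 0.1282]
tcp_rot: [3.142, 0.0, 0.002]
wrist_force: [-1.9, -1.5, 5.2]
width: 0.36
```

Emit:
{"method": "play_rows", "body": {"series": [{"translation":[0,0,0],"spin":0},{"translation":[0,0,0],"spin":0},{"translation":[0,0,0],"spin":0},{"translation":[0,0,-0.01],"spin":0},{"translation":[0,0,-0.04],"spin":0}], "jaw": 0.3}}

```text
time: 35.1
tool_pos: [0.5993, 0.0611, 0.1727]
tcp_rot: [3.141, 0.0, -0.017]
wrist_force: [0.1, -0.6, -0.4]
width: 0.647
```

Emit:
{"method": "play_rows", "body": {"series": [{"translation":[0,0,-0.03],"spin":0},{"translation":[-0.008,0.03,0],"spin":0},{"translation":[-0.0122,0.0425,0],"spin":0},{"translation":[-0.0122,0.0425,0],"spin":0},{"translation":[-0.0122,0.0425,0],"spin":0}]}}

```text
time: 35.6
tool_pos: [0.5585, -0.0973, 0.2083]
tcp_rot: [3.141, 0.002, 0.002]
wrist_force: [0.7, -0.7, 0.4]
width: 0.649
```

Emit:
{"method": "play_rows", "body": {"series": [{"translation":[-0.0122,0.0425,0],"spin":0},{"translation":[-0.0122,0.0425,0],"spin":0},{"translation":[-0.0122,0.0425,0],"spin":0},{"translation":[-0.0122,0.0425,0],"spin":0},{"translation":[-0.0122,0.0425,0],"spin":0}]}}

```text
time: 36.1
tool_pos: [0.4972, -0.3104, 0.2083]
tcp_rot: [3.141, 0.0, 0.002]
wrist_force: [0.6, 0.2, 0.4]
width: 0.645
```

Emit:
{"method": "play_rows", "body": {"series": [{"translation":[-0.009,0.0135,0],"spin":0},{"translation":[0,0,0.02],"spin":0},{"translation":[0,0,0],"spin":0},{"translation":[0,0,0],"spin":0}]}}

```text
time: 36.5
tool_pos: [0.4885, -0.3213, 0.1871]
tcp_rot: [-3.14, -0.001, 0.002]
wrist_force: [0.9, 0.9, -0.0]
width: 0.653
```

Emit:
{"method": "play_rows", "body": {"series": [{"translation":[0.001,0.001,0.025],"spin":0},{"translation":[0,0,0.025],"spin":0},{"translation":[0,0,0.011],"spin":0},{"translation":[0,0,0],"spin":0},{"translation":[0,0,0],"spin":0}]}}

```text
time: 37.0
tool_pos: [0.4905, -0.3231, 0.1273]
tcp_rot: [3.141, 0.001, 0.001]
wrist_force: [-0.2, 0.6, -0.2]
width: 0.647
```

Emit:
{"method": "play_rows", "body": {"series": [{"translation":[0,0,0],"spin":0},{"translation":[0,0,0],"spin":0},{"translation":[0,0,0],"spin":0},{"translation":[0,0,0],"spin":0},{"translation":[0,0,0],"spin":0}], "jaw": -1}}

```text
time: 37.5
tool_pos: [0.4908, -0.3236, 0.1282]
tcp_rot: [3.14, -0.0, 0.004]
wrist_force: [-0.4, 1.6, 6.3]
width: 0.357
```

Emit:
{"method": "play_rows", "body": {"series": [{"translation":[0,0,0],"spin":0},{"translation":[0,0,0],"spin":0},{"translation":[0,0,0],"spin":0}]}}

```text
time: 37.8
tool_pos: [0.4909, -0.3236, 0.1282]
tcp_rot: [3.14, -0.0, 0.004]
wrist_force: [-0.0, 1.7, 6.0]
width: 0.358
```

Emit:
{"method": "play_rows", "body": {"series": [{"translation":[0,0,-0.005],"spin":0},{"translation":[0,0,-0.015],"spin":0},{"translation":[0,0,-0.03],"spin":0},{"translation":[0,0,-0.03],"spin":0},{"translation":[0,0,0],"spin":0}]}}

```text
time: 38.3
tool_pos: [0.4925, -0.3253, 0.2124]
tcp_rot: [3.136, 0.0, 0.013]
wrist_force: [0.4, -1.7, -1.6]
width: 0.36
```

Emit:
{"method": "play_rows", "body": {"series": [{"translation":[0,-0.03,0],"spin":0},{"translation":[0,-0.045,0],"spin":0},{"translation":[0,-0.045,0],"spin":0},{"translation":[0.012,-0.045,0],"spin":0},{"translation":[0.012,-0.045,0],"spin":0}]}}

```text
time: 38.8
tool_pos: [0.5128, -0.1116, 0.2055]
tcp_rot: [-3.141, 0.001, 0.002]
wrist_force: [0.8, 0.6, -2.5]
width: 0.358
```

Emit:
{"method": "play_rows", "body": {"series": [{"translation":[0.012,-0.045,0],"spin":0},{"translation":[0.012,-0.04,0],"spin":0},{"translation":[0.0095,-0.022,0],"spin":0},{"translation":[0,0,0],"spin":0},{"translation":[0,0,0],"spin":0}]}}

```text
time: 39.3
tool_pos: [0.5465, -0.0058, 0.2054]
tcp_rot: [3.141, 0.003, -0.003]
wrist_force: [0.0, 0.2, -2.5]
width: 0.356
```

Emit:
{"method": "play_rows", "body": {"series": [{"translation":[0,0,0.03],"spin":0},{"translation":[0,0,0.028],"spin":0},{"translation":[0,0,0.01],"spin":0},{"translation":[0,0,0],"spin":0},{"translation":[0,0,0],"spin":0}]}}

```text
time: 39.8
tool_pos: [0.5475, -0.0069, 0.139]
tcp_rot: [3.141, -0.001, 0.0]
wrist_force: [-0.7, -0.1, -1.4]
width: 0.358
```

Emit:
{"method": "play_rows", "body": {"series": [{"translation":[0.001,0,0.002],"spin":0},{"translation":[0,0,0.002],"spin":0},{"translation":[0,0,0.001],"spin":0},{"translation":[0,0,0],"spin":0},{"translation":[0,0,0],"spin":0}]}}

```text
time: 40.3
tool_pos: [0.5483, -0.0061, 0.1334]
tcp_rot: [3.142, 0.0, 0.0]
wrist_force: [0.1, 0.0, -2.0]
width: 0.354
```

Emit:
{"method": "play_rows", "body": {"series": [{"translation":[0,0,0.001],"spin":0},{"translation":[0,0,0.001],"spin":0},{"translation":[0,0,0],"spin":0},{"translation":[0,0,0],"spin":0}]}}

```text
time: 40.7
tool_pos: [0.5483, -0.0061, 0.1313]
tcp_rot: [-3.142, -0.0, -0.0]
wrist_force: [0.0, 0.9, -2.2]
width: 0.354
```

Emit:
{"method": "play_rows", "body": {"series": [{"translation":[0,0,0.001],"spin":0},{"translation":[0,0,0],"spin":0},{"translation":[0,0,0],"spin":0}]}}

```text
time: 41.0
tool_pos: [0.5488, -0.0061, 0.1312]
tcp_rot: [-3.142, -0.0, -0.002]
wrist_force: [-1.5, 1.7, 6.8]
width: 0.354
```

Emit:
{"method": "play_rows", "body": {"series": [{"translation":[0,0,0.001],"spin":0},{"translation":[0,0,0],"spin":0},{"translation":[0,0,0],"spin":0}]}}

```text
time: 41.3
tool_pos: [0.5493, -0.0061, 0.1313]
tcp_rot: [-3.141, -0.0, -0.004]
wrist_force: [-2.4, 1.1, 9.4]
width: 0.357
```

Emit:
{"method": "play_rows", "body": {"series": [{"translation":[0,0,0],"spin":0},{"translation":[0,0,0],"spin":0},{"translation":[0,0,0],"spin":0},{"translation":[0,0,-0.01],"spin":0},{"translation":[0,0,-0.04],"spin":0}], "jaw": 0.3}}

```text
time: 41.8
tool_pos: [0.5442, -0.006, 0.1749]
tcp_rot: [-3.141, -0.0, 0.017]
wrist_force: [-0.7, 0.1, -1.4]
width: 0.65
```

Emit:
{"method": "play_rows", "body": {"series": [{"translation":[0,0,-0.03],"spin":0},{"translation":[0.002,0.03,0],"spin":0},{"translation":[0.003,0.045,0],"spin":0},{"translation":[0.003,0.045,0],"spin":0},{"translation":[0.003,0.045,0],"spin":0}]}}

```text
time: 42.3
tool_pos: [0.5594, -0.1726, 0.2102]
tcp_rot: [3.141, 0.001, 0.002]
wrist_force: [0.2, 0.5, -0.2]
width: 0.648
```

Emit:
{"method": "play_rows", "body": {"series": [{"translation":[0.003,0.045,0],"spin":0},{"translation":[0.003,0.045,0],"spin":0},{"translation":[0.003,0.035,0],"spin":0},{"translation":[0.001,0.0175,0],"spin":0},{"translation":[0,0,0],"spin":0}]}}

```text
time: 42.8
tool_pos: [0.5691, -0.3158, 0.2094]
tcp_rot: [3.141, -0.004, 0.0]
wrist_force: [0.5, -0.1, -0.1]
width: 0.65
```

Emit:
{"method": "play_rows", "body": {"series": [{"translation":[0,0,0.02],"spin":0},{"translation":[0,0,0],"spin":0},{"translation":[0,0,0],"spin":0}]}}

```text
time: 43.1
tool_pos: [0.5689, -0.3119, 0.1889]
tcp_rot: [-3.14, -0.002, 0.003]
wrist_force: [-1.0, -0.4, -0.3]
width: 0.648
```

Emit:
{"method": "play_rows", "body": {"series": [{"translation":[0,0.001,0.025],"spin":0},{"translation":[0,0,0.025],"spin":0},{"translation":[0,0,0.013],"spin":0},{"translation":[0,0,0],"spin":0},{"translation":[0,0,0],"spin":0}]}}

```text
time: 43.6
tool_pos: [0.5698, -0.3145, 0.1272]
tcp_rot: [3.141, 0.001, 0.001]
wrist_force: [0.6, 0.2, 0.0]
width: 0.649
```

Emit:
{"method": "play_rows", "body": {"series": [{"translation":[0,0,0],"spin":0},{"translation":[0,0,0],"spin":0},{"translation":[0,0,0],"spin":0},{"translation":[0,0,0],"spin":0},{"translation":[0,0,0],"spin":0}], "jaw": -1}}

```text
time: 44.1
tool_pos: [0.5705, -0.3152, 0.1284]
tcp_rot: [3.14, 0.0, 0.005]
wrist_force: [-0.2, 0.1, 5.4]
width: 0.355
```

Emit:
{"method": "play_rows", "body": {"series": [{"translation":[0,0,0],"spin":0},{"translation":[0,0,0],"spin":0},{"translation":[0,0,0],"spin":0}]}}

```text
time: 44.4
tool_pos: [0.5705, -0.3152, 0.1284]
tcp_rot: [3.14, 0.0, 0.005]
wrist_force: [-0.3, 0.8, 6.1]
width: 0.356
```

Emit:
{"method": "play_rows", "body": {"series": [{"translation":[0,0,-0.005],"spin":0},{"translation":[0,0,-0.015],"spin":0},{"translation":[0,0,-0.03],"spin":0},{"translation":[0,0,-0.03],"spin":0},{"translation":[0,0,0],"spin":0}]}}

```text
time: 44.9
tool_pos: [0.5721, -0.3165, 0.2127]
tcp_rot: [3.136, 0.0, 0.013]
wrist_force: [0.8, -1.2, -1.2]
width: 0.359
```

Emit:
{"method": "play_rows", "body": {"series": [{"translation":[0.004,-0.028,0],"spin":0},{"translation":[0.008,-0.045,0],"spin":0},{"translation":[0.008,-0.045,0],"spin":0},{"translation":[0.008,-0.045,0],"spin":0},{"translation":[0.008,-0.045,0],"spin":0}]}}

```text
time: 45.4
tool_pos: [0.6044, -0.105, 0.2051]
tcp_rot: [-3.141, 0.001, 0.003]
wrist_force: [0.5, -0.5, -2.4]
width: 0.354
```

Emit:
{"method": "play_rows", "body": {"series": [{"translation":[0.005,-0.03,0],"spin":0},{"translation":[0.0035,-0.015,0],"spin":0},{"translation":[0,0,0],"spin":0},{"translation":[0,0,0],"spin":0},{"translation":[0,0,0],"spin":0}]}}

```text
time: 45.9
tool_pos: [0.6134, -0.0631, 0.2059]
tcp_rot: [3.141, -0.002, -0.001]
wrist_force: [0.1, -0.6, -3.3]
width: 0.354
```

Emit:
{"method": "play_rows", "body": {"series": [{"translation":[0,0,0.03],"spin":0},{"translation":[0,0,0.028],"spin":0},{"translation":[0,0,0.01],"spin":0},{"translation":[0,0,0],"spin":0},{"translation":[0,0,0],"spin":0}]}}

```text
time: 46.4
tool_pos: [0.6143, -0.0625, 0.1391]
tcp_rot: [3.141, -0.001, 0.002]
wrist_force: [1.2, -0.2, -1.7]
width: 0.357
```

Emit:
{"method": "play_rows", "body": {"series": [{"translation":[0,0,0.002],"spin":0},{"translation":[0,0,0.002],"spin":0},{"translation":[0,0,0.001],"spin":0},{"translation":[0,0,0],"spin":0},{"translation":[0,0,0],"spin":0}]}}

```text
time: 46.9
tool_pos: [0.6138, -0.0616, 0.1335]
tcp_rot: [3.142, 0.0, 0.0]
wrist_force: [0.7, -0.5, -2.6]
width: 0.361
```

Emit:
{"method": "play_rows", "body": {"series": [{"translation":[0,0,0.001],"spin":0},{"translation":[0,0,0.001],"spin":0},{"translation":[0,0,0],"spin":0},{"translation":[0,0,0],"spin":0}]}}

```text
time: 47.3
tool_pos: [0.6139, -0.0616, 0.1315]
tcp_rot: [-3.142, -0.0, -0.001]
wrist_force: [-0.1, 0.3, -1.3]
width: 0.354
```

Emit:
{"method": "play_rows", "body": {"series": [{"translation":[0,0,0.001],"spin":0},{"translation":[0,0,0],"spin":0},{"translation":[0,0,0],"spin":0}]}}

```text
time: 47.6
tool_pos: [0.6144, -0.0616, 0.1314]
tcp_rot: [3.142, 0.0, 0.002]
wrist_force: [-1.4, 1.0, 5.8]
width: 0.357
```

Touched down. I'll release, retreat toward the start side, and look.

Emit:
{"method": "play_rows", "body": {"series": [{"translation":[0,0,0],"spin":0},{"translation":[0,0,0],"spin":0},{"translation":[0,0,0],"spin":0},{"translation":[0,0,-0.01],"spin":0},{"translation":[0,0,-0.04],"spin":0}], "jaw": 0.3}}

```text
time: 48.1
tool_pos: [0.6098, -0.0611, 0.1755]
tcp_rot: [-3.14, -0.0, 0.017]
wrist_force: [-0.2, 0.2, -0.2]
width: 0.647
```

Emit:
{"method": "play_rows", "body": {"series": [{"translation":[0,0,-0.04],"spin":0},{"translation":[-0.01,0.03,0],"spin":0},{"translation":[-0.02,0.04,0],"spin":0},{"translation":[-0.02,0.04,0],"spin":0},{"translation":[-0.02,0.04,0],"spin":0}]}}

```text
time: 48.6
tool_pos: [0.5432, -0.2129, 0.2213]
tcp_rot: [3.141, 0.002, 0.002]
wrist_force: [1.5, -0.7, -0.3]
width: 0.651
```

Emit:
{"method": "play_rows", "body": {"series": [{"translation":[-0.02,0.04,0],"spin":0},{"translation":[-0.02,0.04,0],"spin":0},{"translation":[-0.02,0.04,0],"spin":0},{"translation":[0,0,0],"spin":0},{"translation":[0,0,0],"spin":0}]}}

```text
time: 49.1
tool_pos: [0.4833, -0.3326, 0.2209]
tcp_rot: [-3.141, 0.004, -0.001]
wrist_force: [1.0, 0.3, 0.7]
width: 0.653
```

```bash
python3 - <<'E'
from h import *
t=bot.read_camera("top");s=bot.read_camera("side");cv2.imwrite("pics/t6.png",t);cv2.imwrite("pics/s6.png",s)
for c in("red","blue","yellow"):
    for a,ce,b in blobs(t,c,(230,160,355,250)): print(c,a,ce,world(plane("top",[ce],.155)))
for a,ce,b in blobs(t,"green",(90,205,150,275)): print("jar",ce,world(plane("top",[ce],.119)))
cv2.imwrite("pics/v6.png",np.hstack([cv2.resize(t[150:260,220:360],(400,314)),cv2.resize(s[130:350,145:425],(400,314))]))
E
```

```text
red 329 [327.3, 178.3] [[0.6122, -0.0594, 0.155]]
red 28 [307.4, 179.0] [[0.6109, -0.0278, 0.155]]
red 128 [322.6, 200.4] [[0.5769, -0.0518, 0.155]]
blue 20 [304.4, 210.2] [[0.5612, -0.0231, 0.155]]
blue 315 [291.7, 219.5] [[0.5464, -0.0031, 0.155]]
blue 156 [294.6, 235.1] [[0.5218, -0.0077, 0.155]]
yellow 330 [250.9, 183.9] [[0.6027, 0.062, 0.155]]
yellow 223 [261.0, 201.4] [[0.5749, 0.0456, 0.155]]
jar [107.7, 242.4] [[0.5076, 0.3079, 0.119]]
```

View pics/v6.png

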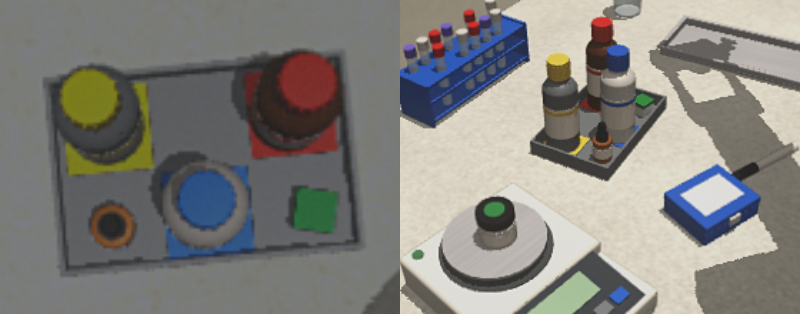

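The view shows all three bottles upright on their mats, the jar on the pan and the dropper in place. Compared with the mats, blue sits about 4 mm and red about 3 mm too far towards +y, so I'll re-centre both, blue first.

Emit:
{"method": "play_rows", "body": {"series": [{"translation":[0.006,-0.03,0],"spin":0},{"translation":[0.008,-0.041,0],"spin":0},{"translation":[0.008,-0.041,0],"spin":0},{"translation":[0.008,-0.041,0],"spin":0},{"translation":[0.008,-0.041,0],"spin":0}]}}

```text
time: 49.7
tool_pos: [0.5222, -0.1343, 0.2205]
tcp_rot: [-3.141, -0.004, -0.001]
wrist_force: [1.3, -0.5, -0.2]
width: 0.649
```

Emit:
{"method": "play_rows", "body": {"series": [{"translation":[0.008,-0.041,0],"spin":0},{"translation":[0.008,-0.041,0],"spin":0},{"translation":[0.008,-0.03,0],"spin":0},{"translation":[0.004,-0.018,0],"spin":0},{"translation":[0,0,0],"spin":0}]}}

```text
time: 50.2
tool_pos: [0.55, -0.0035, 0.2204]
tcp_rot: [-3.141, -0.01, -0.0]
wrist_force: [0.3, -0.7, 0.2]
width: 0.647
```

Emit:
{"method": "play_rows", "body": {"series": [{"translation":[0,0,0.03],"spin":0},{"translation":[0,0,0],"spin":0},{"translation":[0,0,0],"spin":0}]}}

```text
time: 50.5
tool_pos: [0.5487, -0.0075, 0.1897]
tcp_rot: [-3.142, -0.001, 0.004]
wrist_force: [-0.9, 0.6, 0.1]
width: 0.646
```

Emit:
{"method": "play_rows", "body": {"series": [{"translation":[0,-0.001,0.025],"spin":0},{"translation":[0,0,0.023],"spin":0},{"translation":[0,0,0.011],"spin":0},{"translation":[0,0,0],"spin":0},{"translation":[0,0,0],"spin":0}]}}

```text
time: 51.0
tool_pos: [0.5504, -0.0069, 0.1324]
tcp_rot: [3.142, -0.0, 0.002]
wrist_force: [-0.1, -0.1, -0.0]
width: 0.651
```

Emit:
{"method": "play_rows", "body": {"series": [{"translation":[0,0,0],"spin":0},{"translation":[0,0,0],"spin":0},{"translation":[0,0,0],"spin":0},{"translation":[0,0,0],"spin":0},{"translation":[0,0,0],"spin":0}], "jaw": -1}}

```text
time: 51.5
tool_pos: [0.5511, -0.0065, 0.1331]
tcp_rot: [-3.142, -0.0, -0.005]
wrist_force: [-0.1, 1.1, 6.1]
width: 0.354
```

Emit:
{"method": "play_rows", "body": {"series": [{"translation":[0,0,0],"spin":0},{"translation":[0,0,0],"spin":0},{"translation":[0,0,0],"spin":0}]}}

```text
time: 51.8
tool_pos: [0.5511, -0.0065, 0.1331]
tcp_rot: [-3.142, -0.0, -0.005]
wrist_force: [0.2, 1.0, 6.1]
width: 0.358
```

Emit:
{"method": "play_rows", "body": {"series": [{"translation":[0,0,-0.003],"spin":0},{"translation":[0,0,-0.004],"spin":0},{"translation":[0,0,0],"spin":0},{"translation":[0,0,0],"spin":0}]}}

```text
time: 52.2
tool_pos: [0.5494, -0.0067, 0.1379]
tcp_rot: [3.142, 0.0, -0.001]
wrist_force: [0.1, 0.2, -2.8]
width: 0.36
```

Emit:
{"method": "play_rows", "body": {"series": [{"translation":[0.0015,0.0035,0],"spin":0},{"translation":[0,0,0.002],"spin":0},{"translation":[0,0,0],"spin":0},{"translation":[0,0,0],"spin":0}]}}

```text
time: 52.6
tool_pos: [0.551, -0.0102, 0.1359]
tcp_rot: [-3.142, -0.0, 0.001]
wrist_force: [-0.2, -0.1, -1.5]
width: 0.355
```

Emit:
{"method": "play_rows", "body": {"series": [{"translation":[0,0,0.001],"spin":0},{"translation":[0,0,0.001],"spin":0},{"translation":[0,0,0],"spin":0},{"translation":[0,0,0],"spin":0}]}}

```text
time: 53.0
tool_pos: [0.5512, -0.0101, 0.1342]
tcp_rot: [-3.142, -0.0, 0.0]
wrist_force: [-0.1, -0.5, -1.7]
width: 0.355
```

Emit:
{"method": "play_rows", "body": {"series": [{"translation":[0,0,0.001],"spin":0},{"translation":[0,0,0],"spin":0},{"translation":[0,0,0],"spin":0}]}}

```text
time: 53.3
tool_pos: [0.5512, -0.0101, 0.1333]
tcp_rot: [-3.142, -0.0, 0.0]
wrist_force: [0.4, -0.1, -3.1]
width: 0.361
```

Emit:
{"method": "play_rows", "body": {"series": [{"translation":[0,0,0.001],"spin":0},{"translation":[0,0,0],"spin":0},{"translation":[0,0,0],"spin":0}]}}

```text
time: 53.6
tool_pos: [0.5518, -0.0101, 0.1331]
tcp_rot: [-3.142, -0.0, -0.002]
wrist_force: [-0.8, 0.6, 4.1]
width: 0.357
```

Emit:
{"method": "play_rows", "body": {"series": [{"translation":[0,0,0],"spin":0},{"translation":[0,0,0],"spin":0},{"translation":[0,0,0],"spin":0},{"translation":[0,0,-0.01],"spin":0},{"translation":[0,0,-0.03],"spin":0}], "jaw": 0.3}}

```text
time: 54.1
tool_pos: [0.5484, -0.01, 0.1696]
tcp_rot: [-3.141, -0.0, 0.011]
wrist_force: [0.1, -0.3, 0.5]
width: 0.65
```

Emit:
{"method": "play_rows", "body": {"series": [{"translation":[0,0,-0.03],"spin":0},{"translation":[0.032,0.026,0],"spin":0},{"translation":[0.031,0.025,0],"spin":0},{"translation":[0,0,0],"spin":0},{"translation":[0,0,0],"spin":0}]}}

```text
time: 54.6
tool_pos: [0.6145, -0.0616, 0.2024]
tcp_rot: [-3.141, 0.002, 0.001]
wrist_force: [-0.7, 0.1, -0.2]
width: 0.65
```

Emit:
{"method": "play_rows", "body": {"series": [{"translation":[0,0,0.02],"spin":0},{"translation":[0,0,0],"spin":0},{"translation":[0,0,0],"spin":0}]}}

```text
time: 54.9
tool_pos: [0.6129, -0.0604, 0.1819]
tcp_rot: [-3.141, -0.001, 0.003]
wrist_force: [-0.1, -0.1, 0.0]
width: 0.65
```

Emit:
{"method": "play_rows", "body": {"series": [{"translation":[0,0,0.025],"spin":0},{"translation":[0,0,0.016],"spin":0},{"translation":[0,0,0.01],"spin":0},{"translation":[0,0,0],"spin":0},{"translation":[0,0,0],"spin":0}]}}

```text
time: 55.4
tool_pos: [0.6143, -0.0611, 0.1314]
tcp_rot: [-3.142, -0.0, 0.0]
wrist_force: [0.4, 0.2, 1.0]
width: 0.646
```

Emit:
{"method": "play_rows", "body": {"series": [{"translation":[0,0,0],"spin":0},{"translation":[0,0,0],"spin":0},{"translation":[0,0,0],"spin":0},{"translation":[0,0,0],"spin":0},{"translation":[0,0,0],"spin":0}], "jaw": -1}}

```text
time: 55.9
tool_pos: [0.6153, -0.0612, 0.1327]
tcp_rot: [3.141, 0.0, 0.004]
wrist_force: [-0.4, 1.3, 5.3]
width: 0.353
```

Emit:
{"method": "play_rows", "body": {"series": [{"translation":[0,0,0],"spin":0},{"translation":[0,0,0],"spin":0},{"translation":[0,0,0],"spin":0}]}}

```text
time: 56.2
tool_pos: [0.6153, -0.0612, 0.1326]
tcp_rot: [3.141, 0.0, 0.004]
wrist_force: [0.6, 0.2, 5.8]
width: 0.352
```

Emit:
{"method": "play_rows", "body": {"series": [{"translation":[0,0,-0.003],"spin":0},{"translation":[0,0,-0.004],"spin":0},{"translation":[0,0,0],"spin":0},{"translation":[0,0,0],"spin":0}]}}

```text
time: 56.6
tool_pos: [0.6137, -0.0611, 0.1377]
tcp_rot: [-3.141, -0.0, 0.002]
wrist_force: [0.2, -0.5, -3.1]
width: 0.36
```

Emit:
{"method": "play_rows", "body": {"series": [{"translation":[0.0015,0.003,0],"spin":0},{"translation":[0,0,0.002],"spin":0},{"translation":[0,0,0.001],"spin":0},{"translation":[0,0,0],"spin":0},{"translation":[0,0,0],"spin":0}]}}

```text
time: 57.1
tool_pos: [0.6156, -0.0641, 0.1351]
tcp_rot: [-3.142, -0.0, 0.001]
wrist_force: [-0.2, -1.0, -2.4]
width: 0.361
```

Emit:
{"method": "play_rows", "body": {"series": [{"translation":[0,0,0.001],"spin":0},{"translation":[0,0,0.001],"spin":0},{"translation":[0,0,0],"spin":0},{"translation":[0,0,0],"spin":0}]}}

```text
time: 57.5
tool_pos: [0.6157, -0.0641, 0.1332]
tcp_rot: [-3.142, -0.0, 0.0]
wrist_force: [0.5, 0.0, -2.3]
width: 0.36
```

Emit:
{"method": "play_rows", "body": {"series": [{"translation":[0,0,0.001],"spin":0},{"translation":[0,0,0],"spin":0},{"translation":[0,0,0],"spin":0}]}}

```text
time: 57.8
tool_pos: [0.616, -0.0641, 0.1327]
tcp_rot: [3.142, 0.0, 0.001]
wrist_force: [-0.3, -0.2, 0.0]
width: 0.357
```

Contact (the weight is off the wrist). Release, retreat, and make a final check.

Emit:
{"method": "play_rows", "body": {"series": [{"translation":[0,0,0],"spin":0},{"translation":[0,0,0],"spin":0},{"translation":[0,0,0],"spin":0},{"translation":[0,0,-0.01],"spin":0},{"translation":[0,0,-0.04],"spin":0}], "jaw": 0.3}}

```text
time: 58.3
tool_pos: [0.6119, -0.0636, 0.1779]
tcp_rot: [-3.14, -0.0, 0.016]
wrist_force: [-0.4, 0.5, 0.8]
width: 0.654
```

Emit:
{"method": "play_rows", "body": {"series": [{"translation":[0,0,-0.04],"spin":0},{"translation":[-0.01,0.03,0],"spin":0},{"translation":[-0.02,0.04,0],"spin":0},{"translation":[-0.02,0.04,0],"spin":0},{"translation":[-0.02,0.04,0],"spin":0}]}}

```text
time: 58.8
tool_pos: [0.5453, -0.2154, 0.2236]
tcp_rot: [3.141, 0.002, 0.002]
wrist_force: [0.7, 0.4, -0.2]
width: 0.651
```

Emit:
{"method": "play_rows", "body": {"series": [{"translation":[-0.02,0.04,0],"spin":0},{"translation":[-0.02,0.04,0],"spin":0},{"translation":[-0.02,0.04,0],"spin":0},{"translation":[0,0,0],"spin":0},{"translation":[0,0,0],"spin":0}]}}

```text
time: 59.3
tool_pos: [0.4854, -0.3351, 0.2231]
tcp_rot: [3.142, -0.004, 0.001]
wrist_force: [0.2, -0.4, 0.3]
width: 0.649
```

```bash
python3 - <<'E'
from h import *
t=bot.read_camera("top");s=bot.read_camera("side");cv2.imwrite("pics/t7.png",t);cv2.imwrite("pics/s7.png",s)
for c in("red","blue","yellow"):
    for a,ce,b in blobs(t,c,(230,160,355,250),250): print(c,a,ce,world(plane("top",[ce],.155)))
for a,ce,b in blobs(t,"green",(90,205,150,275)): print("jar",ce,world(plane("top",[ce],.119)))
cv2.imwrite("pics/v7.png",np.hstack([cv2.resize(t[150:260,220:360],(400,314)),cv2.resize(s[130:350,145:425],(400,314))]))
E
```

```text
red 327 [329.2, 177.7] [[0.6132, -0.0624, 0.155]]
blue 311 [293.8, 219.2] [[0.5469, -0.0064, 0.155]]
yellow 330 [250.9, 183.9] [[0.6027, 0.062, 0.155]]
jar [107.7, 242.4] [[0.5076, 0.3079, 0.119]]
```

View pics/v7.png

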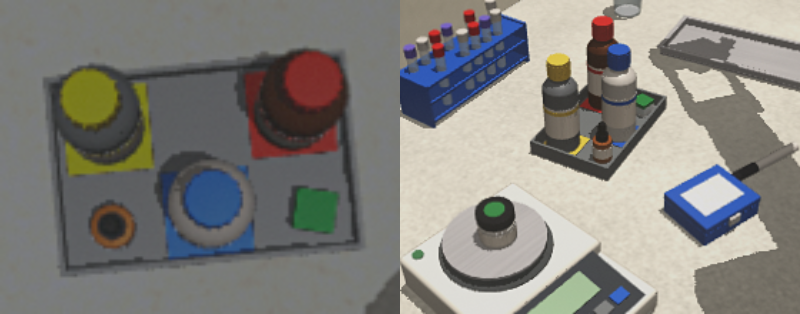

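All three caps are now within about 1–2 mm of their mat centres, and the jar and dropper haven't moved. Handing in.

```bash
python3 -c "
from workcell import bot
print(bot.finish_job())"
```

```text
the job is handed in; nothing more can be done
None
```

The job is done and handed in at about 59 s of the 144 s allowed. I moved the three bottles into the tray and set the jar on the balance pan. Then I put each bottle back in the caddy on the mat of its own cap colour.

- **Correction:** after I put the bottles back, the check showed blue about 4 mm and red about 3 mm off their mat centres. I regripped both, lifted them a few millimetres and set them down again.
- **Bottles:** in the last pictures all three stand upright. Each cap is within about 1–2 mm of its mat centre: red (0.613, -0.062), blue (0.547, -0.006), yellow (0.603, 0.062).
- **Jar:** it stands at (0.508, 0.308), about 2 mm from the pan centre measured from above. A rough estimate from the side picture put the pan centre within about 2–3 mm of that.
- **Dropper:** it still stands in its corner of the caddy, as in the earlier pictures.
- **Disagreement:** camera and arm positions differed by about 1–3 mm, so the centring figures are only good to about 2 mm. No other check failed.

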